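Tag the tired spring on the spanner bench tester

TASK

Working from the robot's left to its right, press each of the three sprung seats on the tester at least halfway down with the fingertips and let it spring back, to feel which spring is the softest. Then push the tag in front of the softest seat fully down, leaving the other two tags up. Only touch and press: do not pick up or shift the loose collars, socket, spanners or screwdriver, and finish clear of everything.

Things in the scene. Friction and masses are not known exactly. Their poses are not given: they have to be found in the camera images.
- rack: Spring tester, a flat steel deck bolted to the bench, 170 x 360 mm (x, y), deck top 30 mm above the bench; origin under its centre at bench level, its -x side faces the robot, +y is its left end as the robot sees it. Along it are three stations 110 mm apart (left y=+110, middle y=0, right y=-110 mm). Each has a round sprung seat at x=+35 mm and, in front of it, its own tag at x=-45 mm. The three stations look the same.
- seat_left (a point): Rest position of the top centre of the left seat: a round rubber-faced steel cap 44 mm across and 20 mm thick on a visible coil spring, top 78 mm above the bench. (The point is fixed to the tester and does not sink with the seat.) A seat goes straight down up to 16 mm and springs back. All have the same preload of about 1.5 N; beyond that the springs differ: the softest needs about 3.5 N for 10 mm, the other two 7 to 12 N for 10 mm. Which is where changes every time.
- seat_middle (a point): Rest position of the top centre of the middle seat: a round rubber-faced steel cap 44 mm across and 20 mm thick on a visible coil spring, top 78 mm above the bench. (The point is fixed to the tester and does not sink with the seat.) A seat goes straight down up to 16 mm and springs back. All have the same preload of about 1.5 N; beyond that the springs differ: the softest needs about 3.5 N for 10 mm, the other two 7 to 12 N for 10 mm. Which is where changes every time.
- seat_right (a point): Rest position of the top centre of the right seat: a round rubber-faced steel cap 44 mm across and 20 mm thick on a visible coil spring, top 78 mm above the bench. (The point is fixed to the tester and does not sink with the seat.) A seat goes straight down up to 16 mm and springs back. All have the same preload of about 1.5 N; beyond that the springs differ: the softest needs about 3.5 N for 10 mm, the other two 7 to 12 N for 10 mm. Which is where changes every time.
- tag_left_top (a point): Top centre of the left station's tag: a flat aluminium pop-up tab 24 x 36 mm (x, y) on a stem in a 34 x 48 mm guide block whose top is 40 mm above the bench; the tab's top is about 56 mm above the bench when up, 42 mm when fully down. It moves with the tag.
- tag_left (a joint): How far the left tag is pushed down (m): 0 up, 0.014 fully down. It needs about 4 N and stays where it is left.
- tag_middle_top (a point): Top centre of the middle station's tag: a flat aluminium pop-up tab 24 x 36 mm (x, y) on a stem in a 34 x 48 mm guide block whose top is 40 mm above the bench; the tab's top is about 56 mm above the bench when up, 42 mm when fully down. It moves with the tag.
- tag_middle (a joint): How far the middle tag is pushed down (m): 0 up, 0.014 fully down. It needs about 4 N and stays where it is left.
- tag_right_top (a point): Top centre of the right station's tag: a flat aluminium pop-up tab 24 x 36 mm (x, y) on a stem in a 34 x 48 mm guide block whose top is 40 mm above the bench; the tab's top is about 56 mm above the bench when up, 42 mm when fully down. It moves with the tag.
- tag_right (a joint): How far the right tag is pushed down (m): 0 up, 0.014 fully down. It needs about 4 N and stays where it is left.
- collar_a: Loose black plastic collar, 26 mm across, 14 mm high, on the tester's deck between the left and middle seats; origin under its centre.
- socket_a: Loose steel drive socket, 24 mm across, 30 mm high, standing on the deck between the middle and right seats; origin under its centre.
- spanner_a: Loose steel spanner, 170 mm long (x), on the bench left of the tester; origin at its middle on the bench.
- spanner_b: Loose steel spanner, 190 mm long (x), farther left on the bench; origin at its middle on the bench.
- driver: Loose screwdriver, 190 mm long (x), black handle, on the bench right of the tester; origin at its middle on the bench.
- collar_b: Loose black plastic collar, 32 mm across, 14 mm high, on the bench right of the tester; origin under its centre.
- collar_c: A second such collar, 32 mm across, 14 mm high, beside it; origin under its centre.

How it is judged:
By the outcome, as a careful person would: the job done as asked, in the order asked, and still so for the second after the job is handed in, with the robot touching nothing.
It also fails if it takes over 43 s, if anything falls off the work surface, if the arm or the gripper's body presses on something with over 40 N, if the wrist force passes 120 N, or if a joint passes its speed limit or range.

ROBOT

A 6-joint arm with a two-finger parallel gripper is mounted at the origin on the work surface. World frame = base frame: x ahead of the robot, y to its left, z up, the work surface at z = 0. Lengths are in mm, angles in rad, forces in N, time in s.
With the tool pointing down it reaches from about 375 to 975 mm from the base axis. Payload 3.8 kg.
Tool frame: the origin (TCP) lies at the centre of the arm's flange, where the gripper is bolted on; the fingertips stand 166 mm ahead of it and the grasp point (between the pads) lies 147 mm ahead of it (r.tip_extent is the z of the fingertips in the tool frame, in mm); z points along the fingers, y is the line along which they close (so a half turn about z gives the same grasp; the last joint's range is limited). The gripper opens to 88 mm and grips with 3 to 60 N. Pads are 18 mm wide; open, the fingers measure 123 mm over their backs; the gripper's body (75 mm by 187 mm) begins 45 mm behind the grasp point.
Start: joints at [-1.196, 0.264, 1.604, -0, 1.274, -0.037], TCP at [270.17, -618.569, 404.706] pointing down, gripper open.
Joint ranges: [-2.63, 2.63], [-0.94, 2.18], [0.31, 2.57], [-1.31, 4.45], [0, 2.66], [-2.55, 2.55]. Speed limits (rad/s): [2.57, 2.57, 3.14, 3.14, 3.14, 3.14].

INTERFACE

Orientations are given as a rotation vector (axis times angle).
In Python, from workcell import state, read_camera, ticket, r gives the robot as it stands.
- The arm moves only by the shell command python3 -m creep 'ROWS' [FORCE]. ROWS is JSON, a list of rows, each a list of 7 numbers: the shift along the tool's x, y, z in m, then the turn, a rotation vector about the tool's x, y, z in degrees, then the opening, from 0 (shut) to 1 (fully open). In form: [[tx, ty, tz, wx, wy, wz, hand], ...]. A call has 1 to 5 rows; each row is the pose to reach, as a shift and turn from the pose commanded when the call began, along the tool's axes at that moment; what a row does not reach only later rows make up. A row lasts 1/12 s, in which the tool goes at most 41.7 mm and 7.16 degrees, less where a joint would pass 70% of its speed; a pose out of reach is approached as far as the arm can. A call with a gripper value outside its range is refused whole. The fingers move at their own pace and stop on an object; FORCE is the grip in N (left out, the last holds). Time passes only in rows, so rows that repeat a pose let the fingers close. It gives the time, the measured TCP pose, the force, the opening and the grip force at its end, in the units of the state.
- state(): the state, without advancing time (a new reading comes with each control period).
- read_camera(name): name is "scene" or "top" or "wrist"; returns a dict with "color" (384x512x3 uint8, red, green, blue), "intrinsics" (3x3 intrinsics, pixels), "rvec" (rotation vector, rad) and "tvec" (3), from world to camera coordinates, as OpenCV has them; the wrist camera has in their place "hand_eye" (4x4, takes a point from camera to tool coordinates, whose origin is the TCP and whose axes are the flange's). Camera axes: x right, y down, z forward; pixel columns grow to the right and rows downward; lengths in mm; the calibration is good to about 2 mm. The wrist camera is an equidistant fisheye: a pixel r from the principal point sees the ray r / f radians off the axis. A picture is of the moment at which its call begins: read the wrist's pose just before it. There is no depth.
- ticket.close_job(): hands the job in; it is judged then, once.
The state is a dict: "t": time; "q": joint angles; "qd": joint speeds; "joint_efforts": joint torques, N m; "tcp_pos": TCP position; "ee_rot": TCP orientation; "force": force on the tool from outside, world axes, zero at the start; "wrist_torque": the same for the moment, N m; "opening": opening from 0.0 (shut) to 1.0 (fully open); "grip_force": force on a finger pad.
Only numpy, scipy, OpenCV 4.12 (cv2) and the standard library are available. Lean on these libraries where they do the work, as an engineer would, in place of code of your own. Each camera call takes 0.05 s, during which the arm holds its last target. There are 200 camera calls.

## Working session

There is one attempt and no reset: what is moved stays moved. The work goes in short steps, Python scripts to look and compute and a shell command to move; the robot and the scene stay as the last step left them, time stands still between calls to the robot, and variables do not carry over. Pictures are saved under pics/ and viewed, at most 10 in all, crops included, and the job is handed in when it is done.

```bash
mkdir -p pics; python3 - <<'E'
from workcell import state, read_camera, r
import cv2
s=state(); print({k:s[k] for k in('t','tcp_pos','ee_rot','force','opening')}, r.tip_extent)
for n in('top','scene'):
    c=read_camera(n); cv2.imwrite(f'pics/{n}0.png',c['color'][:,:,::-1]); print(n,c['intrinsics'],c['rvec'],c['tvec'])
E
```

```text
{'t': 0.0, 'tcp_pos': array([ 270.04151541, -618.25699121,  403.42178358]), 'ee_rot': array([-3.07313629e+00, -6.41798516e-01,  5.78374968e-04]), 'force': array([ 0.15302557,  0.31299442, -0.10661568]), 'opening': 0.9975954153547962} 166.0
top [[439.72344348   0.         257.45166186]
 [  0.         439.72344348 188.1016575 ]
 [  0.           0.           1.        ]] [ 2.17487082 -2.12312813  0.16851   ] [  -3.42654764  551.77140861 1206.98801458]
scene [[419.81316655   0.         261.62082267]
 [  0.         419.81316655 194.13716146]
 [  0.           0.           1.        ]] [ 1.60459748  2.09596865 -0.73941237] [ 110.68453715 -361.10271449 1407.37514565]
```

View pics/top0.png

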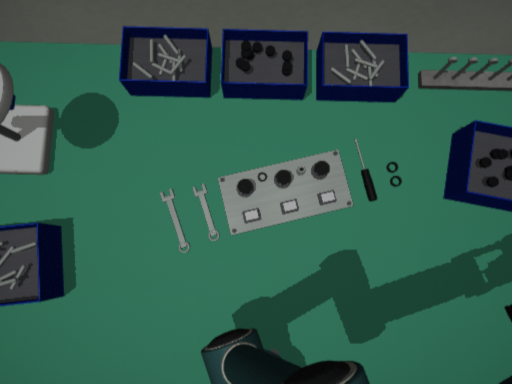

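View pics/scene0.png

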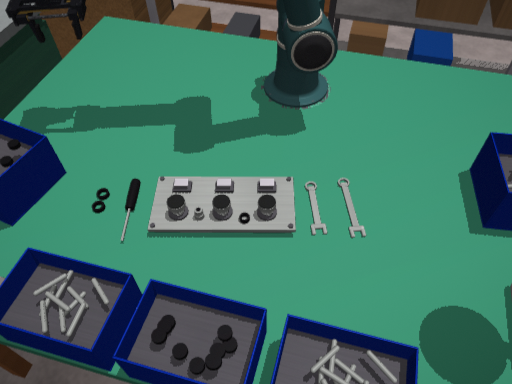

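Top view: seats near (246,187), (283,179) and (320,169), tags near (251,215), (290,206) and (328,197). The tester is turned roughly 13° and the collar and socket stand between the seats. Next I'll refine the pixels with masks and cast rays.

```bash
cat > h.py <<'E'
import numpy as np, cv2
from scipy.spatial.transform import Rotation as R
def ray(c,uv,z):
    M=cv2.Rodrigues(np.array(c['rvec']))[0]; o=-M.T@np.array(c['tvec']).ravel()
    d=M.T@np.linalg.inv(c['intrinsics'])@np.array([*uv,1.]); return (o+d*(z-o[2])/d[2])
def fit(L,W): # rigid 2D local->world
    L=np.array(L,float);W=np.array(W,float);l=L-L.mean(0);w=W-W.mean(0)
    a=np.arctan2((l[:,0]*w[:,1]-l[:,1]*w[:,0]).sum(),(l*w).sum())
    A=np.array([[np.cos(a),-np.sin(a)],[np.sin(a),np.cos(a)]]);t=W.mean(0)-A@L.mean(0)
    return a,A,t,np.linalg.norm(L@A.T+t-W,axis=1)
def blob(g,uv,h,lo,hi):
    u,v=uv; w=g[v-h:v+h+1,u-h:u+h+1]; m=((w>=lo)&(w<=hi)).astype(np.uint8)
    n,lab,st,ce=cv2.connectedComponentsWithStats(m); i=1+st[1:,4].argmax(); return ce[i]+[u-h,v-h],st[i,2:5]
E
python3 - <<'E'
from h import *; from workcell import read_camera
TL=[(-45,110),(-45,0),(-45,-110)];SL=[(35,110),(35,0),(35,-110)]
for n,T,S in(('top',[(251,215),(290,206),(328,197)],[(246,187),(283,179),(320,169)]),('scene',[(267,185),(224,185),(182,185)],[(267,202),(221,202),(177,201)])):
    c=read_camera(n); g=cv2.cvtColor(c['color'],cv2.COLOR_RGB2GRAY); L=[];W=[]
    for l,p in zip(TL,T):
        b,s=blob(g,p,9,195,255); w=ray(c,b,56); print(n,'tag',b,s,w.round()); L.append(l);W.append(w[:2])
    for l,p in zip(SL,S):
        b,s=blob(g,p,12,0,50); w=ray(c,b,74 if n=='top' else 78); print(n,'seat',b,s,w.round()); 
        if n=='top': L.append(l);W.append(w[:2])
    a,A,t,e=fit(L,W); print('yaw',np.degrees(a),'org',t,'res',e.round(1)); 
    for l in SL+TL: print(l,(A@l+t).round(1))
E
```

```text
Traceback (most recent call last):
  File "h.py", line 13, in blob
    n,lab,st,ce=cv2.connectedComponentsWithStats(m); i=1+st[1:,4].argmax(); return ce[i]+[u-h,v-h],st[i,2:5]
                                                         ~~~~~~~~~~~~~~~^^
ValueError: attempt to get argmax of an empty sequence
```

```bash
cat > m.py <<'E'
from h import *; from workcell import read_camera
TL=[(-45,110),(-45,0),(-45,-110)];SL=[(35,110),(35,0),(35,-110)]
for n,T,S in(('top',[(251,215),(290,206),(328,197)],[(246,187),(283,179),(320,169)]),('scene',[(267,185),(224,185),(182,185)],[(267,202),(221,202),(177,201)])):
    c=read_camera(n); g=cv2.cvtColor(c['color'],cv2.COLOR_RGB2GRAY); L=[];W=[]
    for l,p in zip(TL,T):
        mx=int(g[p[1]-9:p[1]+10,p[0]-9:p[0]+10].max())
        b,s=blob(g,p,9,mx-25,255); w=ray(c,b,56); print(n,'tag',mx,b,s,w.round()); L.append(l);W.append(w[:2])
    for l,p in zip(SL,S):
        b,s=blob(g,p,12,0,60); w=ray(c,b,74 if n=='top' else 78); print(n,'seat',b,s,w.round()); 
        if n=='top': L.append(l);W.append(w[:2])
    a,A,t,e=fit(L,W); print('yaw',np.degrees(a),'org',t,'res',e.round(1)); 
    for l in SL+TL: print(l,(A@l+t).round(1))
E
python3 m.py
```

```text
top tag 165 [251.16853933 214.59550562] [13 10 89] [475.  26.  56.]
top tag 165 [289.43820225 205.47191011] [14 10 89] [503. -80.  56.]
top tag 164 [327.47126437 196.37931034] [14 10 87] [ 531. -187.   56.]
top seat [245.29468599 186.62318841] [ 17  16 207] [550.  44.  74.]
top seat [283.00492611 177.39408867] [ 16  16 203] [579. -60.  74.]
top seat [320.74257426 168.75247525] [ 16  17 202] [ 606. -165.   74.]
yaw 14.883948344940496 org [545.22041406 -69.07939651] res [1.2 1.  1.  2.6 0.5 2.4]
(35, 110) [550.8  46.2]
(35, 0) [579.  -60.1]
(35, -110) [ 607.3 -166.4]
(-45, 110) [473.5  25.7]
(-45, 0) [501.7 -80.6]
(-45, -110) [ 530.  -186.9]
scene tag 209 [266.5 181.5] [14  6 84] [475.  28.  56.]
scene tag 205 [223.57831325 181.53012048] [14  6 83] [503. -78.  56.]
scene tag 208 [180.9875 181.4875] [14  7 80] [ 531. -184.   56.]
scene seat [265.75233645 202.64018692] [ 19  20 214] [557.  48.  78.]
scene seat [220.81770833 201.51041667] [ 17  15 192] [582. -57.  78.]
scene seat [175.21925134 201.26203209] [ 18  14 187] [ 609. -163.   78.]
yaw 14.96426187626925 org [546.41205585 -66.48738707] res [0.4 0.2 0.6]
(35, 110) [551.8  48.8]
(35, 0) [580.2 -57.4]
(35, -110) [ 608.6 -163.7]
(-45, 110) [474.5  28.2]
(-45, 0) [502.9 -78.1]
(-45, -110) [ 531.3 -184.4]
```

```bash
cat > plan.py <<'E'
import sys; from h import *; from workcell import state
s=state(); x,y,z=map(float,sys.argv[1:4]); M=R.from_rotvec(s['ee_rot'])
d=M.inv().apply(np.array([x,y,z])-(s['tcp_pos']+M.apply([0,0,166])))
X=M.as_matrix()[:,0]; print('t',round(s['t'],2),'shift mm',d.round(1),'tip',(s['tcp_pos']+M.apply([0,0,166])).round(1),'x-yaw',np.degrees(np.arctan2(X[1],X[0])).round(2),'zaxis',M.as_matrix()[:,2].round(4),'F',s['force'].round(2),'op',round(s['opening'],2))
E
python3 -m creep '[[0.029,-0.027,0,0,0,4.5,0],[0.058,-0.054,0,0,0,8.7,0],[0.087,-0.081,0,0,0,8.7,0],[0.116,-0.108,0.01,0,0,8.7,0],[0.145,-0.135,0.02,0,0,8.7,0]]' 20; python3 plan.py 551.5 47.5 120
```

```text
t: 0.67
tcp_pos: [349.4, -435.5, 385.2]
ee_rot: [3.114, 0.406, 0.002]
force: [0.9, 0.9, -0.7]
opening: 0.649
grip_force: 0.0
t 0.67 shift mm [ 318.9 -415.5   98.8] tip [ 349.7 -435.7  219.2] x-yaw 14.85 zaxis [ 0.0013 -0.0015 -1.    ] F [ 0.92  0.9  -0.66] op 0.65
```

```bash
python3 -m creep '[[0.024,-0.031,0,0,0,0,0],[0.048,-0.062,0,0,0,0,0],[0.072,-0.094,0,0,0,0,0],[0.096,-0.125,0.01,0,0,0,0],[0.120,-0.156,0.02,0,0,0,0]]'; python3 -m creep '[[0.024,-0.031,0.007,0,0,0,0],[0.048,-0.062,0.014,0,0,0,0],[0.072,-0.094,0.02,0,0,0,0],[0.096,-0.125,0.026,0,0,0,0],[0.120,-0.156,0.032,0,0,0,0]]';  python3 plan.py 551.5 47.5 105
```

```text
t: 1.08
tcp_pos: [425.4, -253.5, 365.5]
ee_rot: [3.114, 0.406, 0.003]
force: [1.4, -0.2, -0.4]
opening: 0.267
grip_force: 0.0
t: 1.5
tcp_pos: [501.0, -71.7, 332.7]
ee_rot: [3.115, 0.407, 0.001]
force: [0.9, -0.6, 0.1]
opening: 0.004
grip_force: 0.0
t 1.5 shift mm [  79.3 -102.3   61.7] tip [501.1 -71.7 166.7] x-yaw 14.9 zaxis [ 7.e-04 -2.e-04 -1.e+00] F [ 0.88 -0.59  0.08] op 0.0
```

```bash
python3 -m creep '[[0.024,-0.031,0.012,0,0,0,0],[0.048,-0.062,0.024,0,0,0,0],[0.072,-0.094,0.04,0,0,0,0],[0.079,-0.102,0.062,0,0,0,0],[0.079,-0.102,0.062,0,0,0,0]]'; python3 -m creep '[[0,0,0,0,0,0,0],[0,0,0,0,0,0,0]]';  python3 plan.py 551.5 47.5 80
python3 - <<'E'
from h import *; from workcell import *
s=state(); c=read_camera('wrist'); cv2.imwrite('pics/w1.png',c['color'][:,:,::-1]); print(c['intrinsics'],c['hand_eye'])
E
```

```text
t: 1.92
tcp_pos: [549.9, 48.1, 266.7]
ee_rot: [-3.113, -0.413, 0.009]
force: [-1.5, 0.0, -0.5]
opening: 0.005
grip_force: 0.0
t: 2.08
tcp_pos: [550.8, 44.8, 271.0]
ee_rot: [3.115, 0.407, -0.001]
force: [-1.3, -1.6, 0.7]
opening: 0.004
grip_force: 0.0
t 2.08 shift mm [ 1.5 -2.5 25. ] tip [550.7  44.7 105. ] x-yaw 14.9 zaxis [-3.e-04 -4.e-04 -1.e+00] F [-1.3  -1.59  0.74] op 0.0
[[297.31863964   0.         251.67022434]
 [  0.         297.31863964 191.16551127]
 [  0.           0.           1.        ]] [[ 6.43804952e-04 -9.52908874e-01 -3.03256102e-01  7.69105895e+01]
 [ 9.99999038e-01  2.41000380e-04  1.36568705e-03 -1.63495228e+00]
 [-1.22829047e-03 -3.03256690e-01  9.52908113e-01  2.11575835e+01]
 [ 0.00000000e+00  0.00000000e+00  0.00000000e+00  1.00000000e+00]]
```

View pics/w1.png

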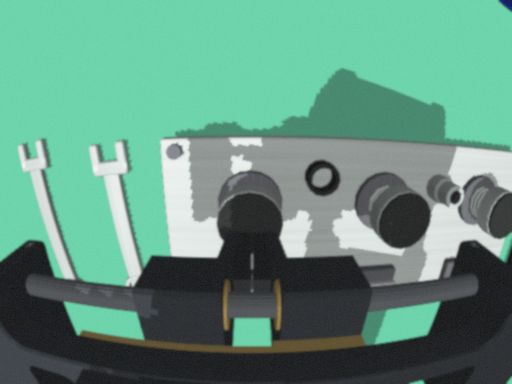

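Wrist view: the closed fingers stand over the left seat (about col 250, rows 175–250), with the collar well clear at (322,177). Pressing the left seat now.

```bash
python3 -m creep '[[0.001,-0.002,0.011,0,0,0,0],[0.001,-0.002,0.022,0,0,0,0],[0.001,-0.002,0.022,0,0,0,0],[0.001,-0.002,0.022,0,0,0,0],[0.001,-0.002,0.022,0,0,0,0]]'; python3 -m creep '[[0,0,0,0,0,0,0],[0,0,0,0,0,0,0],[0,0,0,0,0,0,0],[0,0,0,0,0,0,0]]';  python3 plan.py 551.5 47.5 72
python3 -m creep '[[0,0,0.003,0,0,0,0],[0,0,0.006,0,0,0,0],[0,0,0.009,0,0,0,0],[0,0,0.011,0,0,0,0],[0,0,0.011,0,0,0,0]]'; python3 -m creep '[[0,0,0,0,0,0,0],[0,0,0,0,0,0,0],[0,0,0,0,0,0,0],[0,0,0,0,0,0,0]]';  python3 plan.py 551.5 47.5 65
```

```text
t: 2.55
tcp_pos: [551.1, 47.0, 248.5]
ee_rot: [-3.115, -0.406, 0.001]
force: [-0.4, 0.2, -1.0]
opening: 0.009
grip_force: 0.0
t: 2.88
tcp_pos: [551.5, 47.5, 249.0]
ee_rot: [3.115, 0.407, 0.001]
force: [-0.4, 0.0, -0.6]
opening: 0.003
grip_force: 0.0
t 2.88 shift mm [-0.1 -0.  11. ] tip [551.6  47.5  83. ] x-yaw 14.9 zaxis [ 6.e-04  0.e+00 -1.e+00] F [-0.4   0.01 -0.59] op 0.0
t: 3.3
tcp_pos: [551.7, 47.5, 237.9]
ee_rot: [3.115, 0.407, 0.001]
force: [-0.1, 1.1, 4.6]
opening: 0.003
grip_force: 2.5
t: 3.63
tcp_pos: [551.6, 47.5, 238.1]
ee_rot: [3.115, 0.407, 0.002]
force: [0.6, 0.3, 4.5]
opening: 0.005
grip_force: 2.4
t 3.63 shift mm [-0.3 -0.1  7.1] tip [551.8  47.5  72.1] x-yaw 14.89 zaxis [ 1.e-03  1.e-04 -1.e+00] F [0.63 0.34 4.53] op 0.0
```

```bash
python3 -m creep '[[0,0,0.003,0,0,0,0],[0,0,0.006,0,0,0,0],[0,0,0.007,0,0,0,0],[0,0,0.007,0,0,0,0],[0,0,0.007,0,0,0,0]]'; python3 -m creep '[[0,0,0,0,0,0,0],[0,0,0,0,0,0,0],[0,0,0,0,0,0,0],[0,0,0,0,0,0,0]]';  python3 plan.py 580 -59 105
python3 -m creep '[[0,0,-0.01,0,0,0,0],[0,0,-0.02,0,0,0,0],[0,0,-0.03,0,0,0,0],[0,0,-0.04,0,0,0,0],[0,0,-0.04,0,0,0,0]]'; python3 plan.py 580 -59 105
```

```text
t: 4.05
tcp_pos: [551.7, 47.5, 231.5]
ee_rot: [3.115, 0.407, 0.001]
force: [-1.1, 0.1, 8.5]
opening: 0.007
grip_force: 4.3
t: 4.38
tcp_pos: [551.7, 47.5, 231.6]
ee_rot: [3.115, 0.407, 0.002]
force: [-0.5, 0.8, 8.7]
opening: 0.004
grip_force: 4.3
t 4.38 shift mm [ -0.2 110.2 -39.4] tip [551.9  47.5  65.6] x-yaw 14.9 zaxis [ 1.e-03  1.e-04 -1.e+00] F [-0.48  0.84  8.66] op 0.0
t: 4.8
tcp_pos: [551.9, 47.5, 272.8]
ee_rot: [3.115, 0.407, 0.004]
force: [0.7, -0.4, -1.1]
opening: -0.0
grip_force: 0.0
t 4.8 shift mm [ -0.7 110.    1.9] tip [552.4  47.5 106.8] x-yaw 14.9 zaxis [ 2.7e-03  1.0e-04 -1.0e+00] F [ 0.67 -0.43 -1.11] op -0.0
```

Left is about 6.5 N per 10 mm. On to the middle seat.

```bash
python3 -m creep '[[0,0.035,0,0,0,0,0],[0,0.07,0,0,0,0,0],[0,0.1,0,0,0,0,0],[0,0.11,0,0,0,0,0],[0,0.11,0,0,0,0,0]]'; python3 -m creep '[[0,0,0.011,0,0,0,0],[0,0,0.022,0,0,0,0],[0,0,0.022,0,0,0,0],[0,0,0.022,0,0,0,0],[0,0,0.022,0,0,0,0]]'; python3 -m creep '[[0,0,0,0,0,0,0],[0,0,0,0,0,0,0],[0,0,0,0,0,0,0]]';  python3 plan.py 580 -59 72
```

```text
t: 5.22
tcp_pos: [579.8, -60.9, 270.4]
ee_rot: [3.116, 0.402, -0.001]
force: [0.9, 0.6, -0.4]
opening: 0.007
grip_force: 0.0
t: 5.63
tcp_pos: [579.2, -57.8, 248.0]
ee_rot: [-3.114, -0.409, 0.002]
force: [-0.8, 0.5, -1.2]
opening: 0.007
grip_force: 0.0
t: 5.88
tcp_pos: [579.8, -58.6, 249.2]
ee_rot: [3.115, 0.408, 0.001]
force: [-0.9, 0.7, 0.1]
opening: 0.007
grip_force: 0.0
t 5.88 shift mm [-0.1  0.4 11.2] tip [580.  -58.6  83.2] x-yaw 14.92 zaxis [ 9.e-04 -1.e-04 -1.e+00] F [-0.89  0.72  0.12] op 0.01
```

```bash
python3 -m creep '[[0,0,0.003,0,0,0,0],[0,0,0.006,0,0,0,0],[0,0,0.009,0,0,0,0],[0,0,0.011,0,0,0,0],[0,0,0.011,0,0,0,0]]'; python3 -m creep '[[0,0,0,0,0,0,0],[0,0,0,0,0,0,0],[0,0,0,0,0,0,0],[0,0,0,0,0,0,0]]'; python3 -m creep '[[0,0,0.003,0,0,0,0],[0,0,0.006,0,0,0,0],[0,0,0.007,0,0,0,0],[0,0,0.007,0,0,0,0],[0,0,0.007,0,0,0,0]]'; python3 -m creep '[[0,0,0,0,0,0,0],[0,0,0,0,0,0,0],[0,0,0,0,0,0,0],[0,0,0,0,0,0,0]]'
python3 -m creep '[[0,0,-0.01,0,0,0,0],[0,0,-0.02,0,0,0,0],[0,0,-0.03,0,0,0,0],[0,0,-0.04,0,0,0,0],[0,0,-0.04,0,0,0,0]]'; python3 plan.py 608 -165 105
```

```text
t: 6.3
tcp_pos: [579.9, -58.9, 237.6]
ee_rot: [3.115, 0.407, 0.001]
force: [1.4, 0.6, 2.7]
opening: 0.006
grip_force: 1.2
t: 6.63
tcp_pos: [579.8, -58.9, 238.0]
ee_rot: [3.115, 0.407, 0.001]
force: [2.0, -0.0, 2.4]
opening: 0.004
grip_force: 1.1
t: 7.05
tcp_pos: [579.8, -58.9, 230.8]
ee_rot: [3.115, 0.407, 0.001]
force: [1.8, -0.7, 4.4]
opening: 0.003
grip_force: 1.9
t: 7.38
tcp_pos: [579.8, -58.9, 230.9]
ee_rot: [3.115, 0.407, 0.001]
force: [2.8, 0.1, 3.2]
opening: 0.005
grip_force: 1.9
t: 7.8
tcp_pos: [580.3, -59.0, 273.4]
ee_rot: [3.114, 0.407, 0.005]
force: [0.7, -0.2, 0.0]
opening: 0.006
grip_force: 0.0
t 7.8 shift mm [ -1.  109.4   2.6] tip [580.9 -59.1 107.4] x-yaw 14.89 zaxis [ 3.4e-03 -5.0e-04 -1.0e+00] F [ 0.67 -0.17  0.04] op 0.01
```

Middle is clearly softer. The right seat is next; socket top is at 60 mm, so passing at 105 mm is fine.

```bash
python3 -m creep '[[0,0.035,0,0,0,0,0],[0,0.07,0,0,0,0,0],[0,0.1,0,0,0,0,0],[0,0.11,0,0,0,0,0],[0,0.11,0,0,0,0,0]]'; python3 -m creep '[[0,0,0.011,0,0,0,0],[0,0,0.022,0,0,0,0],[0,0,0.022,0,0,0,0],[0,0,0.022,0,0,0,0],[0,0,0.022,0,0,0,0]]'; python3 -m creep '[[0,0,0,0,0,0,0],[0,0,0,0,0,0,0],[0,0,0,0,0,0,0]]';  python3 plan.py 608 -165 72
```

```text
t: 8.22
tcp_pos: [608.1, -167.3, 270.7]
ee_rot: [3.115, 0.403, 0.0]
force: [0.6, 0.0, -0.1]
opening: 0.008
grip_force: 0.0
t: 8.63
tcp_pos: [607.5, -164.0, 248.0]
ee_rot: [-3.114, -0.409, 0.002]
force: [0.1, -0.1, -0.7]
opening: 0.004
grip_force: 0.0
t: 8.88
tcp_pos: [608.1, -164.9, 249.3]
ee_rot: [3.115, 0.408, 0.001]
force: [0.1, 0.1, 0.1]
opening: 0.008
grip_force: 0.0
t 8.88 shift mm [-0.3 -0.1 11.3] tip [ 608.3 -165.    83.3] x-yaw 14.92 zaxis [ 9.e-04 -3.e-04 -1.e+00] F [0.1  0.13 0.07] op 0.01
```

```bash
python3 -m creep '[[0,0,0.003,0,0,0,0],[0,0,0.006,0,0,0,0],[0,0,0.009,0,0,0,0],[0,0,0.011,0,0,0,0],[0,0,0.011,0,0,0,0]]'; python3 -m creep '[[0,0,0,0,0,0,0],[0,0,0,0,0,0,0],[0,0,0,0,0,0,0],[0,0,0,0,0,0,0]]'; python3 -m creep '[[0,0,0.003,0,0,0,0],[0,0,0.006,0,0,0,0],[0,0,0.007,0,0,0,0],[0,0,0.007,0,0,0,0],[0,0,0.007,0,0,0,0]]'; python3 -m creep '[[0,0,0,0,0,0,0],[0,0,0,0,0,0,0],[0,0,0,0,0,0,0],[0,0,0,0,0,0,0]]'
python3 -m creep '[[0,0,-0.01,0,0,0,0],[0,0,-0.02,0,0,0,0],[0,0,-0.03,0,0,0,0],[0,0,-0.04,0,0,0,0],[0,0,-0.04,0,0,0,0]]'; python3 plan.py 502.5 -79.5 105
```

```text
t: 9.3
tcp_pos: [608.3, -165.3, 238.3]
ee_rot: [3.115, 0.407, 0.002]
force: [-0.4, 0.5, 6.6]
opening: 0.005
grip_force: 3.5
t: 9.63
tcp_pos: [608.3, -165.3, 238.8]
ee_rot: [3.115, 0.407, 0.002]
force: [-1.4, 1.4, 7.2]
opening: 0.007
grip_force: 3.3
t: 10.05
tcp_pos: [608.4, -165.3, 232.8]
ee_rot: [3.115, 0.407, 0.002]
force: [-5.0, 0.9, 12.6]
opening: 0.003
grip_force: 6.2
t: 10.38
tcp_pos: [608.3, -165.3, 232.9]
ee_rot: [3.115, 0.407, 0.002]
force: [-3.4, 2.1, 12.6]
opening: 0.006
grip_force: 6.2
t: 10.8
tcp_pos: [608.6, -165.4, 273.0]
ee_rot: [3.114, 0.407, 0.005]
force: [0.7, 0.3, 0.4]
opening: 0.002
grip_force: 0.0
t 10.8 shift mm [ -80.9 -110.6    1.6] tip [ 609.1 -165.6  107. ] x-yaw 14.89 zaxis [ 0.0031 -0.001  -1.    ] F [0.75 0.31 0.44] op 0.0
```

Right is the stiffest (about 9 N per 10 mm) and middle the softest (about 3 N per 10 mm). Moving over the middle tag.

```bash
python3 -m creep '[[-0.02,-0.028,0,0,0,0,0],[-0.04,-0.056,0,0,0,0,0],[-0.06,-0.084,0,0,0,0,0],[-0.075,-0.104,0,0,0,0,0],[-0.081,-0.110,0,0,0,0,0]]'; python3 -m creep '[[0,0,0.01,0,0,0,0],[0,0,0.02,0,0,0,0],[0,0,0.03,0,0,0,0],[0,0,0.035,0,0,0,0],[0,0,0.035,0,0,0,0]]'; python3 -m creep '[[0,0,0,0,0,0,0],[0,0,0,0,0,0,0],[0,0,0,0,0,0,0]]';  python3 plan.py 502.5 -79.5 42
python3 - <<'E'
from h import *; from workcell import *
c=read_camera('wrist'); cv2.imwrite('pics/w2.png',c['color'][:,:,::-1])
c=read_camera('scene'); cv2.imwrite('pics/s2.png',cv2.resize(c['color'][140:260,120:320,::-1],None,fx=4,fy=4))
E
```

```text
t: 11.22
tcp_pos: [498.1, -77.8, 269.3]
ee_rot: [-3.113, -0.409, 0.006]
force: [0.7, -0.1, 0.2]
opening: 0.005
grip_force: 0.0
t: 11.63
tcp_pos: [501.2, -80.1, 233.3]
ee_rot: [-3.114, -0.406, 0.006]
force: [0.4, -0.1, -0.1]
opening: 0.006
grip_force: 0.0
t: 11.88
tcp_pos: [501.9, -80.0, 236.0]
ee_rot: [3.115, 0.407, 0.001]
force: [-0.1, -0.2, -0.4]
opening: 0.009
grip_force: 0.0
t 11.88 shift mm [ 0.6 -0.3 28. ] tip [502. -80.  70.] x-yaw 14.88 zaxis [ 6.e-04 -1.e-04 -1.e+00] F [-0.12 -0.22 -0.39] op 0.01
```

View pics/s2.png

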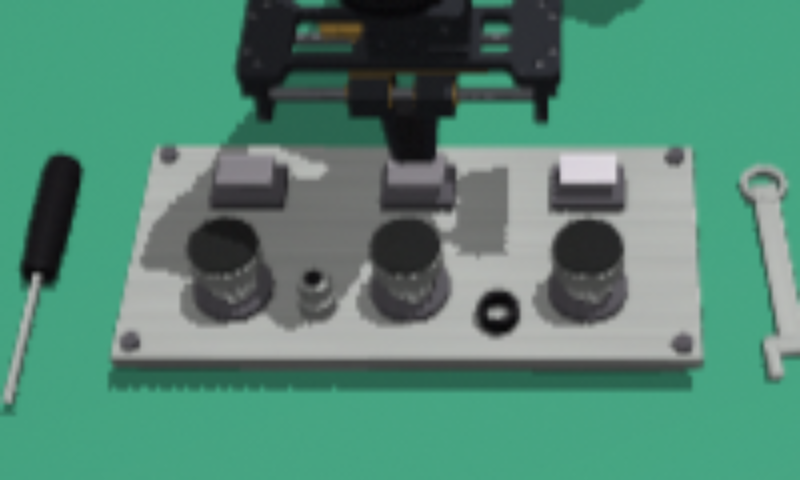

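The scene crop shows the fingers just above the middle tag (410,150). All seats are back up and the loose items haven't moved. Pressing the tag.

```bash
python3 -m creep '[[0,0,0.008,0,0,0,0],[0,0,0.013,0,0,0,0],[0,0,0.017,0,0,0,0],[0,0,0.021,0,0,0,0],[0,0,0.024,0,0,0,0]]'; python3 -m creep '[[0,0,0.002,0,0,0,0],[0,0,0.003,0,0,0,0],[0,0,0.004,0,0,0,0],[0,0,0.004,0,0,0,0],[0,0,0.004,0,0,0,0]]'; python3 -m creep '[[0,0,0.001,0,0,0,0],[0,0,0.001,0,0,0,0],[0,0,0.001,0,0,0,0]]'; python3 plan.py 502.5 -79.5 42
```

```text
t: 12.4
tcp_pos: [501.5, -79.7, 211.5]
ee_rot: [3.115, 0.407, 0.0]
force: [-0.4, -0.0, 3.7]
opening: 0.004
grip_force: 1.7
t: 12.82
tcp_pos: [501.5, -79.7, 208.3]
ee_rot: [3.115, 0.407, 0.0]
force: [-1.9, -0.6, 6.7]
opening: 0.009
grip_force: 3.3
t: 13.07
tcp_pos: [501.6, -79.7, 208.2]
ee_rot: [3.115, 0.407, 0.0]
force: [-4.0, 0.4, 13.0]
opening: 0.005
grip_force: 6.7
t 13.07 shift mm [0.9 0.  0.2] tip [501.6 -79.7  42.2] x-yaw 14.9 zaxis [ 1.e-04 -0.e+00 -1.e+00] F [-3.97  0.37 13.  ] op 0.01
```

```bash
python3 -m creep '[[0,0,0.001,0,0,0,0],[0,0,0.001,0,0,0,0],[0,0,0.001,0,0,0,0]]'; python3 -m creep '[[0,0,-0.01,0,0,0,0],[0,0,-0.03,0,0,0,0],[0,0,-0.06,0,0,0,0],[0,0,-0.1,0,0,0,0],[0,0,-0.13,0,0,0,0]]'; python3 -m creep '[[-0.02,0,-0.03,0,0,0,0],[-0.05,0,-0.05,0,0,0,0],[-0.07,0,-0.07,0,0,0,0],[-0.07,0,-0.07,0,0,0,0],[-0.07,0,-0.07,0,0,0,0]]'; python3 -m creep '[[0,0,0,0,0,0,0],[0,0,0,0,0,0,0],[0,0,0,0,0,0,0],[0,0,0,0,0,0,0]]'
python3 - <<'E'
from h import *; from workcell import *
c=read_camera('scene'); cv2.imwrite('pics/s3.png',cv2.resize(c['color'][140:260,120:320,::-1],None,fx=4,fy=4))
E
```

```text
t: 13.32
tcp_pos: [501.7, -79.7, 208.1]
ee_rot: [-3.115, -0.407, 0.0]
force: [-6.6, 1.9, 20.6]
opening: 0.005
grip_force: 10.1
t: 13.73
tcp_pos: [501.0, -79.6, 337.5]
ee_rot: [-3.115, -0.407, 0.0]
force: [1.9, -0.3, 0.8]
opening: 0.005
grip_force: 0.0
t: 14.15
tcp_pos: [433.4, -97.8, 406.7]
ee_rot: [3.114, 0.405, 0.005]
force: [0.3, -1.4, -0.2]
opening: 0.005
grip_force: 0.0
t: 14.48
tcp_pos: [434.0, -97.4, 404.2]
ee_rot: [-3.114, -0.408, 0.004]
force: [-0.1, -0.5, 1.0]
opening: -0.0
grip_force: 0.0
```

View pics/s3.png

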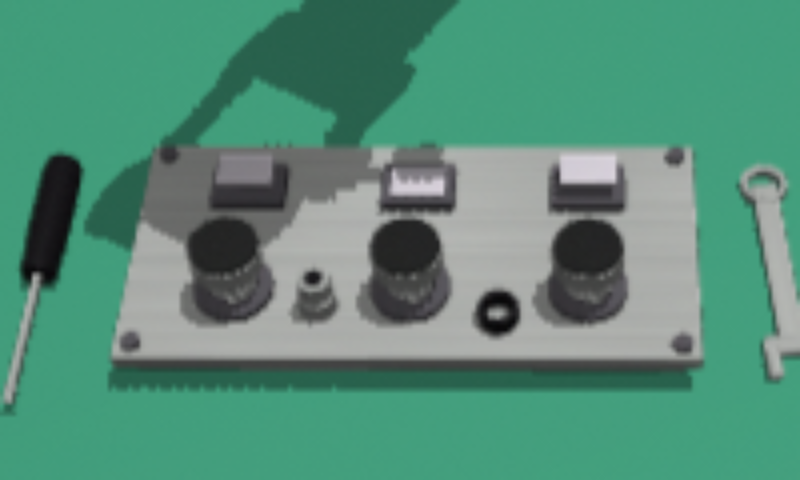

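The middle tag (418,182) is down, the other two are up, nothing else has moved, and the arm is clear.

```bash
python3 -c "
from workcell import ticket; print(ticket.close_job())"
```

```text
the job is handed in; nothing more can be done
None
```

I pressed the seats left to right, found the middle spring softest, and pushed its tag fully down; the other two tags are up, the arm is clear, and the job was handed in at about 14.5 s.

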